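Click the blue tube carousel onto the mixer's square drive

TASK

Take the blue tube carousel from its parking tray and press it straight down onto the tube mixer's square drive, feeling for the angle at which it goes on, until the spring balls click in and it sits fully home. Then give it a light upward tug, so that the sprung spindle lifts a little with the carousel still locked on, and let go. Never lean hard on the spindle, and leave everything else where it stands.

Things in the scene. Friction and masses are not known exactly. Their poses are not given: they have to be found in the camera images.
- blue_carousel: Loose blue tube carousel, 130 to 230 g, upright in the tray. Below: square metal collar 34 x 34 mm, 38 mm high, with a 20 x 20 mm square bore open downwards, sides along its x and y. Above: disc 104 mm across, 6 mm thick, top 44 mm above the origin, 8 dark tube seats; then a bar handle. Origin: centre of the collar's mouth (underside); z up.
- white_carousel: White carousel with 6 larger tube seats, otherwise of the same sizes and frame, in the other place of the tray. Not to be moved. The two places are 136 mm apart and either colour may stand in either.
- tray: Fixed grey parking tray, 290 x 150 mm, floor 8 mm above the bench, 16 mm high rims on the two long sides. Origin: centre of its underside, x along the long side; the places are 68 mm from the centre along x.
- mixer: Fixed cream tube mixer, housing 200 x 190 mm, its top 60 mm above the bench, with the drive standing upright on its centre. Origin: centre of its underside on the bench.
- drive_foot (a point): On the spindle's axis at the top of its round steel flange (48 mm across), 80 mm above the bench; a fully home carousel rests on it with its origin at this point. On it stands the upright steel square drive, 18 x 18 mm. The drive's angle is NOT given: it is anything within 45 degrees of the mixer's x, to be seen or felt. The drive is stiff to turn (0.25 N m).
- drive_tip (a point): Top of the drive's round nose (half ball, 9 mm radius, above the square), 33 mm above drive_foot on the axis. It enters the bore at any angle and centres the collar.
- spindle_float (a joint): Height of the whole sprung spindle (flange, drive) in m: 0 at rest, negative pressed down, positive pulled up; -0.010 to 0.004. Spring 3 N per mm: 12 N sinks it 4 mm. Never press it down more than 7 mm (21 N). A carousel's weight sinks it 0.6 mm; the tug must raise it at least 0.7 mm above 0 (5 to 8 N upward pull, carousel's weight included).
- saline_bottle: Clear bottle, 52 mm diameter, 115 mm high; bystander. Origin under its centre.
- white_jar: White jar with a purple label, 58 mm diameter, 85 mm high; bystander. Origin under its centre.
- beaker: Glass beaker, 60 mm diameter, 70 mm high; bystander. Origin under its centre.
- slide_box: Blue slide box, 90 x 75 x 30 mm; bystander. Origin under its centre.
- blue_bar (a point): Middle of the blue carousel's bar handle, 60 mm above the carousel's origin. Bar: 54 mm long (along the carousel's x), 14 mm wide (y), from 44 to 76 mm above the origin, over the disc. Inside the collar, upwards from the mouth: bore 21.6 mm wide for 2 mm (lead-in), 20 mm wide up to 10 mm, then 24 mm wide all round (groove the balls click into) up to 38 mm.
- drive_corners (a point): Centre of the square's upper end, 24 mm above drive_foot. A collar turned wrong stops here on the square's four corners, its mouth 24 mm (within 12 degrees: 22 mm) above home. It drops over the square only when its bore is within about 6 degrees (the square repeats every 90 degrees) and 1 mm of it.
- drive_balls (a point): On the axis at the height of the two brass spring balls, 14 mm above drive_foot; they stand out 3 mm on two opposite faces of the square. The collar's mouth meets them 18 mm above home; pushing over them takes about 9 to 15 N, then it slides on with little force and clicks in on the flange. Pulling it off again takes about 10 N.
Not all that is in view belongs to the job. What is meant by the blue_carousel is not brown or turquoise, and is the larger of those in its own colour.

How it is judged:
By the outcome, as a careful person would: the job done as asked, in the order asked, and still so for the second after the job is handed in, with the robot touching nothing.
It also fails if it takes over 72 s, if anything falls off the work surface, if the arm or the gripper's body presses on something with over 40 N, if the wrist force passes 120 N, or if a joint passes its speed limit or range.

ROBOT

A 6-joint arm with a two-finger parallel gripper is mounted at the origin on the work surface. World frame = base frame: x ahead of the robot, y to its left, z up, the work surface at z = 0. Lengths are in m, angles in rad, forces in N, time in s.
With the tool pointing down it reaches from about 0.25 to 0.775 m from the base axis. Payload 4 kg.
Tool frame: the origin (TCP) lies midway between the tips of the shut fingers; the grasp point (between the pads) lies grip_depth behind it (grip_depth is the distance from the TCP to the grasp point, in m); y points along the fingers, x is the direction in which the jaws open and shut, and the axes are right-handed (so a half turn about y gives the same grasp; the last joint's range is limited). The gripper opens to 94 mm and grips with 3 to 60 N. Pads are 16 mm wide; open, the fingers measure 119 mm over their backs; the gripper's body (75 mm by 177 mm) begins 78 mm behind the grasp point.
Start: joints at [-1.333, 0.087, 1.371, -0, 1.684, -0.103], TCP at [0.184, -0.518, 0.206] pointing down, gripper open.
Joint ranges: [-3.1, 3.1], [-0.76, 2.03], [0.27, 2.55], [-1.08, 4.22], [0.17, 2.65], [-2.57, 2.57]. Speed limits (rad/s): [2.79, 2.79, 3.14, 3.14, 3.14, 3.14].

INTERFACE

Orientations are given as a unit quaternion [x, y, z, w].
In Python, from bench import * gives the robot as it stands.
- The arm moves only by the shell command python3 -m handwheel 'ROWS' [FORCE]. ROWS is JSON, a list of rows, each a list of 3 entries, a list of its own where there are three numbers: the turn, a rotation vector about the tool's x, y, z in rad, then the shift along the tool's x, y, z in mm, then the opening, from -1 (shut) to 1 (fully open). In form: [[[wx, wy, wz], [dx, dy, dz], claw], ...]. A call has 1 to 20 rows; each row shifts and turns the pose as measured when the row begins, along the tool's axes as they then stand; what a row does not reach is not made up. A row lasts 1/12 s, in which the tool goes at most 41.7 mm and 7.16 degrees, less where a joint would pass 70% of its speed; a pose out of reach is approached as far as the arm can. A call with a gripper value outside its range is refused whole. The fingers move at their own pace and stop on an object; FORCE is the grip in N (left out, the last holds). Time passes only in rows, so rows that do not move let the fingers close. It gives the time, the measured TCP pose, the force and the opening at its end, in the units of the state.
- read_state(): the state, without advancing time (a new reading comes with each control period).
- get_image(name): name is "scene" or "top" or "wrist"; returns a dict with "pixels" (384x512x3 uint8, blue, green, red), "K" (3x3 intrinsics, pixels), "R" (3x3) and "t" (3): a world point X has camera coordinates R X + t; the wrist camera has in their place "tool_from_camera" (4x4, takes a point from camera to tool coordinates, whose origin is the TCP and whose axes are the tool frame's). Camera axes: x right, y down, z forward; pixel columns grow to the right and rows downward; lengths in m; the calibration is good to about 2 mm. A picture is of the moment at which its call begins: read the wrist's pose just before it. There is no depth.
- hand_in(): hands the job in, once; it reports no verdict.
The state is a dict: "clock": time; "joints": joint angles; "qd": joint speeds; "tau": joint torques, N m; "position": TCP position; "ee_rot": TCP orientation; "ft_force": force on the tool from outside, world axes, zero at the start; "moment": the same for the moment, N m; "width": finger opening in m.
Only numpy, scipy, OpenCV 4.12 (cv2) and the standard library are available. Lean on these libraries where they do the work, as an engineer would, in place of code of your own. Each camera call takes 0.05 s, during which the arm holds its last target. There are 200 camera calls.

## Working session

There is one attempt and no reset: what is moved stays moved. The work goes in short steps, Python scripts to look and compute and a shell command to move; the robot and the scene stay as the last step left them, time stands still between calls to the robot, and variables do not carry over. Pictures are saved under pics/ and viewed, about 8 in all and at most 12, crops included, and the job is handed in when it is done.

```bash
mkdir -p pics
cat > h.py <<'E'
from bench import *
import numpy as np, cv2
from scipy.spatial.transform import Rotation as Ro
def ray(im,u,v,z):
    K,R,t=map(np.array,(im["K"],im["R"],im["t"])); d=R.T@np.linalg.inv(K)@np.array([u,v,1.]); c=-R.T@t
    return c+d*(z-c[2])/d[2]
def wim():
    s=read_state(); im=get_image("wrist"); T=np.eye(4); T[:3,:3]=Ro.from_quat(s["ee_rot"]).as_matrix(); T[:3,3]=s["position"]
    M=np.linalg.inv(T@np.array(im["tool_from_camera"])); im["R"]=M[:3,:3]; im["t"]=M[:3,3]; return im
E
python3 - <<'E'
from h import *
a=get_image("top");b=get_image("scene")
cv2.imwrite("pics/top.png",a["pixels"]);cv2.imwrite("pics/scene.png",b["pixels"])
import pickle; pickle.dump((a,b),open("ab.pkl","wb"))
s=read_state(); print(s); print(Ro.from_quat(s["ee_rot"]).as_matrix().round(3))
E
```

```text
{'clock': 0.1, 'joints': array([-1.33308604e+00,  8.78832759e-02,  1.37209377e+00,  7.17000969e-06,
        1.68358081e+00, -1.03096431e-01]), 'qd': array([ 6.13963689e-04,  4.97848179e-05, -5.31495427e-03,  2.95273189e-04,
        9.62391043e-04,  4.55168196e-04]), 'tau': array([ 2.52939884e-03, -3.41251624e+01, -3.03300798e+01,  7.21329404e-02,
        3.04296752e-02, -9.40237669e-05]), 'position': array([ 0.18372083, -0.51789164,  0.20442476]), 'ee_rot': array([-0.57708901,  0.40848943, -0.40744628,  0.57800709]), 'ft_force': array([-0.03350415,  0.09172707,  0.07956143]), 'moment': array([ 0.01396619,  0.0364257 , -0.0365935 ]), 'width': 0.09410028794519276}
[[ 0.334 -0.     0.942]
 [-0.942  0.002  0.334]
 [-0.002 -1.     0.   ]]
```

View pics/top.png

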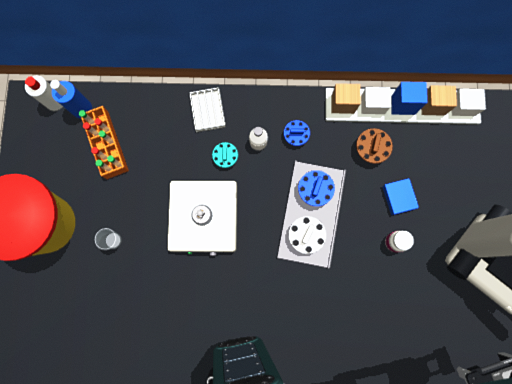

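View pics/scene.png

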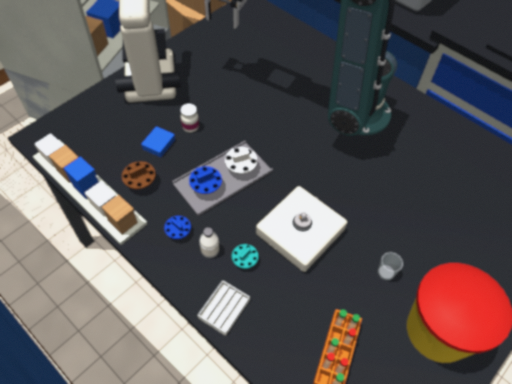

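Top view, candidates: the large blue carousel in the tray (316,188), a small blue one (297,133), a turquoise one (225,155), a brown one (375,146) and the white one (307,236). I choose the one at (316,188); the mixer drive is at (201,214). The scene view shows the same layout.

Run:
```python
from h import *; import pickle
a,b=pickle.load(open("ab.pkl","rb"))
def blue(im,box):
    p=cv2.cvtColor(im["pixels"],cv2.COLOR_BGR2HSV); m=cv2.inRange(p,(108,120,80),(125,255,255)); x0,y0,x1,y1=box
    k=np.zeros_like(m);k[y0:y1,x0:x1]=m[y0:y1,x0:x1]
    c=max(cv2.findContours(k,cv2.RETR_EXTERNAL,cv2.CHAIN_APPROX_NONE)[0],key=cv2.contourArea); return cv2.minEnclosingCircle(c),cv2.fitEllipse(cv2.convexHull(c))
for im,box in((a,(290,160,342,215)),(b,(180,155,230,203)),(a,(280,117,315,150))):
    c,e=blue(im,box); print(c,e); print(ray(im,*e[0],.052),ray(im,e[0][0]+e[1][1]/2,e[0][1],.052))
# mixer top (z=.06), tray
g=cv2.inRange(a["pixels"],(170,180,180),(255,255,255)); k=np.zeros_like(g);k[170:262,158:245]=g[170:262,158:245]
c=max(cv2.findContours(k,cv2.RETR_EXTERNAL,cv2.CHAIN_APPROX_NONE)[0],key=cv2.contourArea); r=cv2.minAreaRect(c); print("mixer",r,ray(a,*r[0],.06)); print([ray(a,*q,.06).round(3) for q in cv2.boxPoints(r)])
print("tip top",ray(a,201,214,.113),"tip scene",ray(b,302,219,.113))
cr=lambda im,x,y,s:cv2.resize(im["pixels"][y-s:y+s,x-s:x+s],(390,390),interpolation=cv2.INTER_CUBIC)
cv2.imwrite("pics/crop.png",np.hstack([cr(a,316,188,30),cr(a,202,214,20)]))
```

```text
((315.7037048339844, 187.98147583007812), 18.145984649658203) ((315.8012390136719, 188.0201873779297), (35.38645553588867, 36.175724029541016), 104.26667785644531)
[ 0.61544844 -0.1578824   0.052     ] [ 0.61672948 -0.20907685  0.052     ]
((205.0, 180.0), 16.278919219970703) ((204.927978515625, 179.58047485351562), (27.947004318237305, 32.71809387207031), 88.74832153320312)
[ 0.62391446 -0.15442292  0.052     ] [ 0.58819707 -0.11815496  0.052     ]
((296.5, 132.35714721679688), 13.59969425201416) ((296.51300048828125, 132.4105987548828), (26.03537368774414, 27.1029052734375), 101.76527404785156)
[ 0.77827494 -0.10134463  0.052     ] [ 0.77917836 -0.14060655  0.052     ]
mixer ((201.5, 215.5), (69.0, 67.0), 90.0) [0.52764247 0.16225401 0.06      ]
[array([0.624, 0.262, 0.06 ]), array([0.628, 0.072, 0.06 ]), array([0.434, 0.065, 0.06 ]), array([0.429, 0.251, 0.06 ])]
tip top [0.52539814 0.15651262 0.113     ] tip scene [0.5530944  0.17394596 0.113     ]
```

View pics/crop.png

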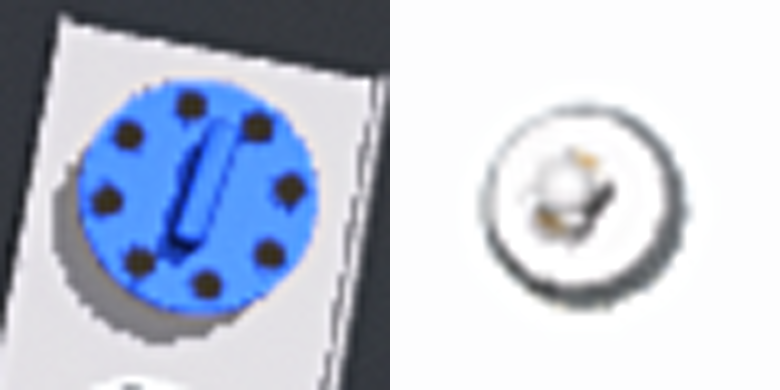

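The crop confirms a big blue carousel with 8 seats, its bar running from (185,240) to (235,125), which is about -19° from world x. The drive shows brass balls on opposite faces at crop (580,160) and (550,220). Its size matches a 104 mm disc, so I'm moving over it.

```bash
python3 -m handwheel '[[[0,0,0],[-14,0,38],1],[[0,0,0],[-14,0,38],1],[[0,0,0],[-14,0,38],1],[[0,0,0],[-14,0,38],1],[[0,0,0],[-14,0,38],1],[[0,0,0],[-14,0,38],1],[[0,0,0],[-14,0,38],1],[[0,0,0],[-14,0,38],1],[[0,0,0],[-14,0,38],1],[[0,0,0],[-14,0,38],1],[[0,0,0],[-14,0,38],1],[[0,0,0],[-14,0,38],1],[[0,0.11,0],[0,0,0],1],[[0,0.11,0],[0,0,0],1],[[0,0.11,0],[0,0,0],1],[[0,0.11,0],[0,0,0],1],[[0,0.11,0],[0,0,0],1],[[0,0.11,0],[0,0,0],1],[[0,0,0],[0,0,0],1]]' 20
python3 - <<'E'
from h import *
import bench
print([n for n in dir(bench) if not n.startswith("__")]); print(globals().get("grip_depth"))
im=wim(); print(np.array(im["tool_from_camera"]).round(3)); cv2.imwrite("pics/w1.png",im["pixels"])
s=read_state(); print(s["position"],Ro.from_quat(s["ee_rot"]).as_matrix().round(3),s["joints"].round(3))
E
```

```text
clock: 1.68
position: [0.5678, -0.191, 0.1874]
ee_rot: [-0.407, 0.589, -0.571, 0.402]
ft_force: [-0.1, 0.6, -0.0]
width: 0.0944
['MotionError', 'get_image', 'grip_depth', 'hand_in', 'read_state']
0.0188
[[ 1.     0.    -0.001  0.   ]
 [ 0.001 -0.272  0.962 -0.179]
 [ 0.    -0.962 -0.272  0.078]
 [ 0.     0.     0.     1.   ]]
[ 0.56773199 -0.1910049   0.18718165] [[-0.342 -0.021  0.94 ]
 [-0.94   0.018 -0.342]
 [-0.009 -1.    -0.026]] [-0.423  0.221  1.255  0.007  1.692  1.497]
```

View pics/w1.png

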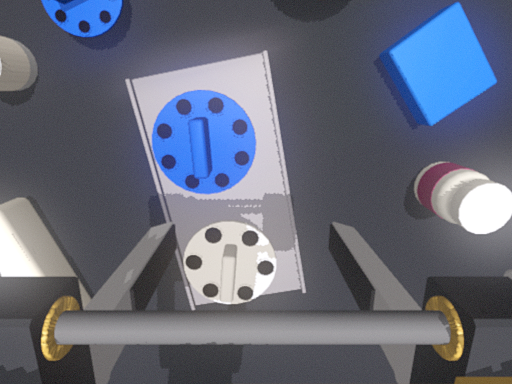

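The wrist view shows the blue carousel at (204,142), bar nearly upright in the image, with the white one below it at (229,262). The seats sit symmetrically about the bar, so they give its angle precisely.

```bash
cat >> h.py <<'E'
def car(im,z,box):
    p=cv2.cvtColor(im["pixels"],cv2.COLOR_BGR2HSV); x0,y0,x1,y1=box; k=np.zeros(p.shape[:2],np.uint8)
    k[y0:y1,x0:x1]=cv2.inRange(p,(105,120,110),(128,255,255))[y0:y1,x0:x1]
    c=max(cv2.findContours(k,cv2.RETR_EXTERNAL,cv2.CHAIN_APPROX_NONE)[0],key=cv2.contourArea); h=cv2.convexHull(c)
    P=np.array([ray(im,*q[0],z)[:2] for q in h]).astype(np.float32); (cx,cy),r=cv2.minEnclosingCircle(P)
    e=cv2.fitEllipse(P); d=np.zeros_like(k); cv2.drawContours(d,[h],-1,255,-1)
    d&=cv2.inRange(p[...,2],0,90); n,l,st,ce=cv2.connectedComponentsWithStats(d)
    S=[ray(im,*ce[i],z)[:2]-np.array(e[0]) for i in range(1,n) if 60<st[i,4]]
    A=[(np.degrees(np.arctan2(q[1],q[0])),np.hypot(*q)) for q in S]
    print("centre",e[0],e[1],"seats",np.round(A,3).tolist()); return e[0],A
E
python3 - <<'E'
from h import *
im=wim(); (cx,cy),A=car(im,.052,(140,80,270,205))
m=[(a-22.5) for a,r in A if .03<r<.05]; ang=np.degrees(np.angle(np.mean(np.exp(1j*np.radians(8*np.array(m))))))/8
print("bar angle mod45",ang)
s=read_state();R=Ro.from_quat(s["ee_rot"]).as_matrix()
# desired: y down, jaws x perpendicular to bar: bar ~ -19
ba=min([ang+45*i for i in range(-4,4)],key=lambda q:abs(q+19)); z=np.array([np.cos(np.radians(ba)),np.sin(np.radians(ba)),0]); y=np.array([0,0,-1.]); x=np.cross(y,z)
Rd=np.stack([x,y,z],1); print(ba,"rotvec",Ro.from_matrix(R.T@Rd).as_rotvec()); print("shift in desired axes",Rd.T@(np.array([cx,cy,.068-grip_depth+.1+0.005])-s["position"])*1000)
E
```

```text
centre (0.6178528666496277, -0.15669198334217072) (0.1020171269774437, 0.10229796171188354) seats []
bar angle mod45 nan
  return _methods._mean(a, axis=axis, dtype=dtype,
  ret = ret.dtype.type(ret / rcount)
  r = _umath_linalg.det(a, signature=signature)
Traceback (most recent call last):
  File "scipy/spatial/transform/_rotation.pyx", line 1159, in scipy.spatial.transform._rotation.Rotation.from_matrix
numpy.linalg.LinAlgError: SVD did not converge
```

```bash
sed -i 's/d&=cv2.inRange(p\[...,2\],0,90)/d\&=~cv2.inRange(p,(100,150,60),(130,255,255))/; s/if 60<st\[i,4\]/if 40<st[i,4]<600/' h.py
python3 - <<'E'
from h import *
im=wim(); (cx,cy),A=car(im,.052,(140,80,270,205))
m=[(a-22.5) for a,r in A if .03<r<.05]; ang=np.degrees(np.angle(np.mean(np.exp(1j*np.radians(8*np.array(m))))))/8
s=read_state();R=Ro.from_quat(s["ee_rot"]).as_matrix()
ba=min([ang+45*i for i in range(-4,4)],key=lambda q:abs(q+19)); z=np.array([np.cos(np.radians(ba)),np.sin(np.radians(ba)),0]); y=np.array([0,0,-1.]); x=np.cross(y,z)
Rd=np.stack([x,y,z],1); print(ba,"rotvec",Ro.from_matrix(R.T@Rd).as_rotvec()); print("shift in desired axes",Rd.T@(np.array([cx,cy,.068-grip_depth+.06])-s["position"])*1000)
E
```

```text
centre (0.6178046464920044, -0.15664908289909363) (0.10197687894105911, 0.10225128382444382) seats [[-39.562, 0.04], [5.64, 0.04], [-84.928, 0.04], [50.762, 0.04], [-130.187, 0.04], [95.647, 0.041], [140.046, 0.041], [-175.294, 0.04]]
-17.234443503308633 rotvec [ 0.02476511 -0.0474306  -0.00977641]
shift in desired axes [-47.82222355  78.50549719  37.46803995]
```

```bash
python3 -m handwheel '[[[0.025,-0.047,-0.01],[-16,15,13],1],[[0,0,0],[-16,15,12],1],[[0,0,0],[-16,15,12],1],[[0,0,0],[0,0,0],1],[[0,0,0],[0,0,0],1]]'
cat >> h.py <<'E'
def rel(p,ba):
    s=read_state();R=Ro.from_quat(s["ee_rot"]).as_matrix(); b=np.radians(ba)
    z=np.array([np.cos(b),np.sin(b),0]); y=np.array([0,0,-1.]); Rd=np.stack([np.cross(y,z),y,z],1)
    print("pos",s["position"].round(4),"rotvec",Ro.from_matrix(R.T@Rd).as_rotvec().round(4),"shift mm",(R.T@(np.array(p)-s["position"])*1000).round(1),"F",s["ft_force"].round(2),"w",s["width"].round(4),"t",s["clock"])
E
python3 -c "
from h import *; rel([.6178,-.1566,.056],-17.2)"
```

```text
clock: 2.25
position: [0.6194, -0.1578, 0.143]
ee_rot: [0.422, -0.566, 0.569, -0.422]
ft_force: [-0.6, -0.2, 0.0]
width: 0.0936Traceback (most recent call last):
  File "<string>", line 2, in <module>
    from h import *; rel([.6178,-.1566,.056],-17.2)
                     ~~~^^^^^^^^^^^^^^^^^^^^^^^^^^^
  File "h.py", line 23, in rel
    print("pos",s["position"].round(4),"rotvec",Ro.from_matrix(R.T@Rd).as_rotvec().round(4),"shift mm",(R.T@(np.array(p)-s["position"])*1000).round(1),"F",s["ft_force"].round(2),"w",s["width"].round(4),"t",s["clock"])
                                                                                                                                                                                      ^^^^^^^^^^^^^^^^
AttributeError: 'float' object has no attribute 'round'
```

```bash
sed -i 's/s\["width"\].round(4)/round(s["width"],4)/' h.py
python3 -c "
from h import *; rel([.6178,-.1566,.056],-17.2)"
```

```text
pos [ 0.6194 -0.1578  0.143 ] rotvec [-0.0049  0.0084  0.0022] shift mm [-0.9 86.9 -2.3] F [-0.63 -0.24  0.04] w 0.0936 t 2.25
```

```bash
python3 -m handwheel '[[[-0.005,0.008,0.002],[-1,24,-2],1],[[0,0,0],[0,24,0],1],[[0,0,0],[0,24,0],1],[[0,0,0],[0,0,0],1]]'
python3 -c "
from h import *; rel([.6178,-.1566,.056],-17.2)"
```

```text
clock: 2.58
position: [0.6187, -0.1595, 0.0744]
ee_rot: [0.42, -0.566, 0.571, -0.422]
ft_force: [-1.2, 0.8, -1.3]
width: 0.0938
pos [ 0.6187 -0.1595  0.0744] rotvec [-0.0077  0.0033  0.0022] shift mm [-2.5 18.4 -1.8] F [-1.19  0.77 -1.28] w 0.0938 t 2.5833
```

```bash
python3 -m handwheel '[[[-0.008,0.003,0.002],[-2.5,9,-2],1],[[0,0,0],[0,7,0],1],[[0,0,0],[0,-0.5,0],1]]'
python3 -c "
from h import *; rel([.6178,-.1566,.056],-17.2)"
```

```text
clock: 2.83
position: [0.6178, -0.1585, 0.0617]
ee_rot: [0.419, -0.568, 0.57, -0.42]
ft_force: [0.2, 0.1, 0.3]
width: 0.0942
pos [ 0.6178 -0.1585  0.0617] rotvec [-0.0029 -0.0007  0.0007] shift mm [-1.8  5.7 -0.5] F [0.17 0.09 0.29] w 0.0942 t 2.8333
```

```bash
python3 -m handwheel '[[[-0.003,0,0],[-2,5,0],1],[[0,0,0],[0,-0.5,0],1],[[0,0,0],[0,-0.5,0],-1],[[0,0,0],[0,-0.5,0],-1],[[0,0,0],[0,-0.5,0],-1],[[0,0,0],[0,-0.5,0],-1],[[0,0,0],[0,-0.5,0],-1],[[0,0,0],[0,-0.5,0],-1],[[0,0,0],[0,-0.5,0],-1],[[0,0,0],[0,-0.5,0],-1]]' 40
python3 -c "
from h import *; rel([.6178,-.1566,.056],-17.2)"
```

```text
clock: 3.67
position: [0.6218, -0.1577, 0.0678]
ee_rot: [0.418, -0.566, 0.572, -0.421]
ft_force: [-0.2, -0.4, -0.7]
width: 0.0439
pos [ 0.6218 -0.1577  0.0678] rotvec [-0.0101 -0.0001  0.0013] shift mm [ 0.1 11.7 -4.2] F [-0.21 -0.38 -0.69] w 0.0439 t 3.6667
```

```bash
python3 -m handwheel '[[[-0.01,0,0],[0,6,-3],-0.4],[[0,0,0],[0,5,-1],-0.4],[[0,0,0],[0,0,0],-0.4]]'
python3 -c "
from h import *; rel([.6178,-.1566,.056],-17.2)"
```

```text
clock: 3.92
position: [0.6178, -0.1566, 0.0561]
ee_rot: [0.42, -0.569, 0.569, -0.419]
ft_force: [-0.4, -0.8, -0.3]
width: 0.0286
pos [ 0.6178 -0.1566  0.0561] rotvec [ 0.0002 -0.0002  0.0013] shift mm [0.  0.1 0. ] F [-0.36 -0.84 -0.34] w 0.0286 t 3.9167
```

Right on target. Closing now.

```bash
python3 -m handwheel '[[[0,0,0],[0,0,0],-1],[[0,0,0],[0,0,0],-1],[[0,0,0],[0,0,0],-1],[[0,0,0],[0,0,0],-1],[[0,0,0],[0,0,0],-1]]' 40
python3 -c "
from h import *; rel([.6178,-.1566,.056],-17.2)"
```

```text
clock: 4.33
position: [0.6169, -0.1563, 0.0546]
ee_rot: [-0.421, 0.57, -0.569, 0.419]
ft_force: [-0.6, 0.3, -0.1]
width: 0.0139
pos [ 0.6169 -0.1563  0.0546] rotvec [ 0.0029 -0.0002  0.0013] shift mm [-0.  -1.4  0.9] F [-0.63  0.28 -0.05] w 0.0139 t 4.3333
```

```bash
python3 -m handwheel '[[[0,0,0],[0,-10,0],-1],[[0,0,0],[0,-30,0],-1],[[0,0,0],[0,-35,0],-1],[[0,0,0],[0,-35,0],-1],[[0,0,0],[0,-35,0],-1],[[0,0,0],[0,-35,0],-1],[[0,0,0],[0,0,0],-1]]' 40
python3 -c "
from h import *; rel([.42,.17,.24],-17.2)"
```

```text
clock: 4.92
position: [0.6137, -0.1549, 0.237]
ee_rot: [-0.424, 0.575, -0.564, 0.415]
ft_force: [0.4, 0.1, 0.1]
width: 0.0136
pos [ 0.6137 -0.1549  0.237 ] rotvec [ 0.0197 -0.0001  0.0006] shift mm [-253.     2.4 -281.1] F [0.4  0.12 0.11] w 0.0136 t 4.9167
```

```bash
python3 -m handwheel '[[[0.02,0,0],[-25,0,-28],-1],[[0,0,0],[-25,0,-28],-1],[[0,0,0],[-25,0,-28],-1],[[0,0,0],[-25,0,-28],-1],[[0,0,0],[-25,0,-28],-1],[[0,0,0],[-25,0,-28],-1],[[0,0,0],[-25,0,-28],-1],[[0,0,0],[-25,0,-28],-1],[[0,0,0],[-25,0,-28],-1],[[0,0,0],[-25,0,-28],-1],[[0,0,0],[0,0,0],-1]]'
python3 - <<'E'
from h import *
rel([.42,.17,.24],-17.2)
im=wim(); cv2.imwrite("pics/w2.png",im["pixels"])
E
```

```text
clock: 5.83
position: [0.411, 0.177, 0.229]
ee_rot: [-0.419, 0.573, -0.569, 0.416]
ft_force: [0.5, 0.0, -2.4]
width: 0.0135
pos [0.411 0.177 0.229] rotvec [ 0.0072 -0.0075  0.0009] shift mm [  3.9 -11.   10.7] F [ 0.5   0.05 -2.37] w 0.0135 t 5.8333
```

View pics/w2.png

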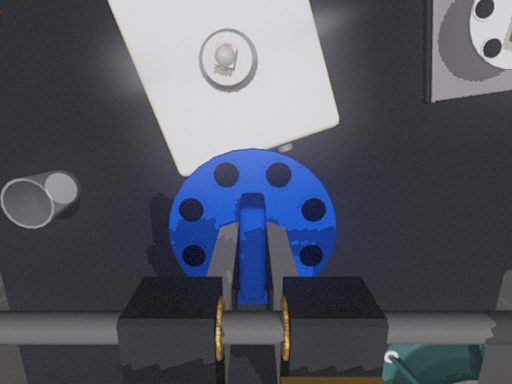

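The carousel is held squarely, its bar along the image's vertical. The flange and drive are in view at (227,58); next I locate the flange and look at the square.

Run:
```python
from h import *
im=wim(); p=im["pixels"]; g=cv2.cvtColor(p,cv2.COLOR_BGR2GRAY)
x0,y0=180,10; c=g[y0:y0+100,x0:x0+95]; c8=cv2.resize(c,None,fx=6,fy=6,interpolation=cv2.INTER_CUBIC)
b=cv2.resize(p[y0+10:y0+85,x0+5:x0+90],None,fx=7,fy=7,interpolation=cv2.INTER_CUBIC)
cv2.imwrite("pics/dr.png",np.clip((b.astype(float)-90)*1.6,0,255))
H=cv2.HoughCircles(c8,cv2.HOUGH_GRADIENT,1.5,50,param1=80,param2=30,minRadius=120,maxRadius=220)
for u,v,r in ([] if H is None else H[0][:4]):
    u,v,r=u/6+x0,v/6+y0,r/6; A=ray(im,u,v,.08); print(u,v,r,A,np.linalg.norm(ray(im,u+r,v,.08)-A))
for q in [(226,55)]: print("tip",ray(im,*q,.109))
s=read_state();print(s["position"],s["ee_rot"])
```

```text
225.625 59.625 28.275 [0.5314511  0.16307558 0.08      ] 0.027187969543666608
226.875 67.875 26.65 [0.52406598 0.16434578 0.08      ] 0.025798521414823302
tip [0.53105744 0.16046462 0.109     ]
[0.41367217 0.17305475 0.22885976] [-0.41831128  0.57185084 -0.57137301  0.41416805][ WARN:0@0.525] global loadsave.cpp:1063 imwrite_ Unsupported depth image for selected encoder is fallbacked to CV_8U.
```

View pics/dr.png

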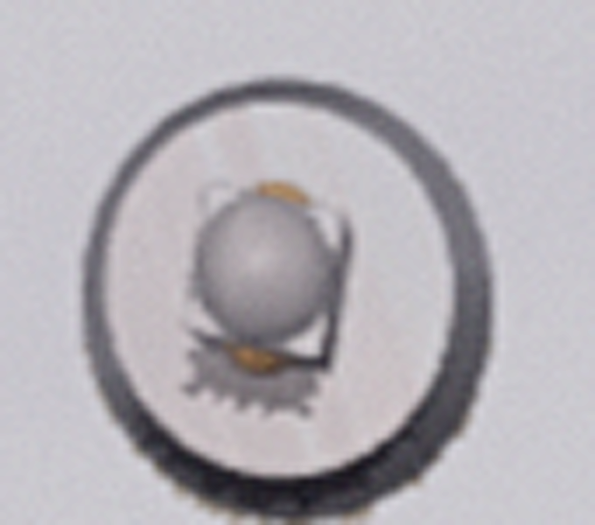

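The flange top ellipse spans crop x 103–456 and y 98–478. The nose is at crop (264,266), the square's corners at about (205,188), (345,210), (328,368) and (190,330), with balls on its upper and lower faces.

Run:
```python
from h import *
im=wim(); f=lambda u,v,z:ray(im,u/7+185,v/7+20,z)
print("flange",f(280,288,.08),"w",np.linalg.norm(f(103,288,.08)-f(456,288,.08)),np.linalg.norm(f(280,98,.08)-f(280,478,.08)))
print("nose",f(264,266,.104))
C=[f(*q,.104)[:2] for q in((205,188),(345,210),(328,368),(190,330))]
for i in range(4):
    d=C[(i+1)%4]-C[i]; print("side",np.linalg.norm(d),np.degrees(np.arctan2(d[1],d[0]))%90)
d=f(255,358,.094)-f(283,192,.094); print("balls",np.linalg.norm(d),np.degrees(np.arctan2(d[1],d[0]))%90)
rel([.5295,.162,.20],-17.2)
```

```text
flange [0.5317183  0.16194597 0.08      ] w 0.04854676114512343 0.04867923950204792
nose [0.53168172 0.16210024 0.104     ]
side 0.017780773309844122 63.88714137876062
side 0.01891204664970904 64.60112917259082
side 0.018173909676046245 57.57434535745176
side 0.01691230860829689 63.72699141587313
balls 0.020708945065784908 60.46502843764338
pos [0.4145 0.1721 0.2289] rotvec [ 0.0038 -0.0142  0.0046] shift mm [-26.1  28.3 112.6] F [ 0.34  0.07 -1.53] w 0.014 t 5.9833
```

Run:
```python
from h import *
from scipy.optimize import least_squares
im=wim(); s=read_state(); R=Ro.from_quat(s["ee_rot"]).as_matrix(); z=s["position"][2]-.0026
p=cv2.cvtColor(im["pixels"],cv2.COLOR_BGR2HSV); k=cv2.inRange(p,(105,120,60),(128,255,255)); k[:140]=0;k[225:]=0
c=max(cv2.findContours(k,cv2.RETR_EXTERNAL,cv2.CHAIN_APPROX_NONE)[0],key=cv2.contourArea)[:,0]
h=cv2.convexHull(c)[:,0]; h=h[h[:,1]<220]
P=np.array([ray(im,*q,z)[:2] for q in h]); r=least_squares(lambda v:np.hypot(*(P-v[:2]).T)-v[2],[*s["position"][:2],.05])
print("disc",r.x,"res",np.abs(r.fun).max()); d=np.array([*r.x[:2],s["position"][2]])-s["position"]; print("in tool mm",R.T@d*1000)
m=~k; m[:150]=0; m[225:]=0; n,l,st,ce=cv2.connectedComponentsWithStats(m[150:225])
S=[(ce[i]+[0,150]) for i in range(1,n) if 200<st[i,4]<800]; W=[ray(im,*q,z)[:2] for q in S]
print([(q.round(0).tolist(),np.round(np.degrees(np.arctan2(*(w-r.x[:2])[::-1])),1),round(float(np.hypot(*(w-r.x[:2]))),4)) for q,w in zip(S,W)]); print("tool z angle",np.degrees(np.arctan2(R[1,2],R[0,2])))
```

```text
disc [0.4150644  0.17181077 0.05200168] res 0.00025436985610133994
in tool mm [-0.36619805 -0.00145516 -0.0605029 ]
[([226.0, 174.0], np.float64(4.7), 0.0403), ([278.0, 174.0], np.float64(-40.0), 0.0404), ([189.0, 208.0], np.float64(48.9), 0.0415)]
tool z angle -18.112548665718034
```

```bash
python3 -m handwheel '[[[0.004,0.085,0.005],[0,0,0],-1],[[0,0.085,0],[0,0,0],-1],[[0,0,0],[0,0,0],-1]]'
python3 -c "
from h import *; rel([.5317,.1620,.19],-28)"
```

```text
clock: 6.28
position: [0.4173, 0.1676, 0.228]
ee_rot: [0.361, -0.608, 0.609, -0.36]
ft_force: [-0.1, 0.3, -2.4]
width: 0.0135
pos [0.4173 0.1676 0.228 ] rotvec [-0.0006 -0.0117  0.0014] shift mm [-50.1  38.  103. ] F [-0.1   0.26 -2.41] w 0.0135 t 6.2833
```

```bash
python3 -m handwheel '[[[0,-0.012,0],[-12,9,25],-1],[[0,0,0],[-13,9,26],-1],[[0,0,0],[-13,9,26],-1],[[0,0,0],[-12,9,25],-1],[[0,0,0],[0,0,0],-1]]'
python3 -c "
from h import *; rel([.5317,.1620,.165],-28)"
```

```text
clock: 6.7
position: [0.5389, 0.156, 0.1908]
ee_rot: [0.364, -0.605, 0.607, -0.365]
ft_force: [-0.8, -0.0, -2.4]
width: 0.0138
pos [0.5389 0.156  0.1908] rotvec [-0.0034  0.0007  0.0006] shift mm [-2.  25.8 -9.2] F [-0.78 -0.   -2.44] w 0.0138 t 6.7
```

```bash
python3 -m handwheel '[[[-0.003,0,0],[-1,8,-5],-1],[[0,0,0],[-1,8,-4],-1],[[0,0,0],[0,8,0],-1],[[0,0,0],[0,0,0],-1]]'
python3 -c "
from h import *; rel([.5317,.1620,.160],-28)"
```

```text
clock: 7.03
position: [0.5317, 0.1584, 0.1621]
ee_rot: [-0.366, 0.607, -0.606, 0.361]
ft_force: [-0.4, -0.3, -2.5]
width: 0.0138
pos [0.5317 0.1584 0.1621] rotvec [ 0.0043 -0.0022  0.0044] shift mm [-3.2  2.  -1.7] F [-0.38 -0.31 -2.47] w 0.0138 t 7.0333
```

```bash
python3 -m handwheel '[[[0.004,-0.002,0.004],[-3,0,-2],-1],[[0,0,0],[0,0,0],-1]]'
python3 -c "
from h import *; rel([.5317,.1620,.160],-28)"
```

```text
clock: 7.2
position: [0.5297, 0.1623, 0.1618]
ee_rot: [-0.365, 0.606, -0.606, 0.364]
ft_force: [0.3, -0.1, -1.7]
width: 0.0137
pos [0.5297 0.1623 0.1618] rotvec [0.0008 0.001  0.0004] shift mm [-0.7  1.8  1.9] F [ 0.26 -0.15 -1.65] w 0.0137 t 7.2
```

```bash
python3 -m handwheel '[[[0,0.001,0],[-0.5,3,1.5],-1],[[0,0,0],[0,3,0],-1],[[0,0,0],[0,2,0],-1]]'
python3 -c "
from h import *; rel([.5317,.1620,.1506],-28)"
```

```text
clock: 7.45
position: [0.5314, 0.163, 0.1561]
ee_rot: [0.363, -0.605, 0.606, -0.366]
ft_force: [-0.4, 0.1, -2.0]
width: 0.0137
pos [0.5314 0.163  0.1561] rotvec [-0.0035  0.002  -0.003 ] shift mm [0.8 5.5 0.7] F [-0.43  0.06 -1.96] w 0.0137 t 7.45
```

```bash
python3 -m handwheel '[[[-0.0035,0.002,-0.003],[0.8,3,0.7],-1],[[0,0,0],[0,2,0],-1],[[0,0,0],[0,1.5,0],-1]]'
python3 -c "
from h import *; rel([.5317,.1620,.1506],-28)"
```

```text
clock: 7.7
position: [0.5309, 0.1629, 0.15]
ee_rot: [-0.364, 0.607, -0.605, 0.364]
ft_force: [-0.8, 0.2, -1.0]
width: 0.0138
pos [0.5309 0.1629 0.15  ] rotvec [ 0.0017  0.0007 -0.0009] shift mm [ 0.4 -0.6  1.1] F [-0.8   0.21 -1.03] w 0.0138 t 7.7
```

```bash
python3 -m handwheel '[[[0.002,0.001,-0.001],[0.4,1.5,0.8],-1],[[0,0,0],[0,1.5,0],-1]]'
python3 -c "
from h import *; rel([.5317,.1620,.1266],-28)"
```

```text
clock: 7.87
position: [0.5306, 0.1632, 0.147]
ee_rot: [-0.364, 0.607, -0.605, 0.364]
ft_force: [-2.5, 1.2, 1.6]
width: 0.0132
pos [0.5306 0.1632 0.147 ] rotvec [ 0.0024  0.0004 -0.0011] shift mm [ 0.6 20.4  1.6] F [-2.48  1.23  1.55] w 0.0132 t 7.8667
```

```bash
python3 -m handwheel '[[[0,0,0],[0,0,-1],-1],[[0,0,0],[0,1,0],-1]]'
python3 -c "
from h import *; rel([.5317,.1620,.1266],-28); print(read_state()['moment'].round(3))"
```

```text
clock: 8.03
position: [0.5304, 0.1636, 0.1463]
ee_rot: [-0.364, 0.607, -0.606, 0.365]
ft_force: [-2.1, 0.9, -1.5]
width: 0.0134
pos [0.5304 0.1636 0.1463] rotvec [ 0.0006  0.0002 -0.0015] shift mm [ 0.8 19.7  1.9] F [-2.09  0.85 -1.48] w 0.0134 t 8.0333
[ 0.372  0.382 -0.034]
```

```bash
python3 -m handwheel '[[[0,0,0],[0,1,-0.8],-1],[[0,0,0],[0,1,0],-1]]'
python3 -c "
from h import *; rel([.5304,.1636,.1266],-28); print(read_state()['moment'].round(3))"
```

```text
clock: 8.2
position: [0.5301, 0.1637, 0.144]
ee_rot: [-0.364, 0.606, -0.606, 0.365]
ft_force: [-1.7, 0.7, -0.1]
width: 0.0136
pos [0.5301 0.1637 0.144 ] rotvec [-0.0008  0.     -0.0016] shift mm [ 0.  17.4  0.3] F [-1.67  0.73 -0.1 ] w 0.0136 t 8.2
[0.289 0.241 0.002]
```

```bash
python3 -m handwheel '[[[0,0,0],[0,1.5,-0.3],-1],[[0,0,0],[0,1.5,0],-1]]'
python3 -c "
from h import *; rel([.5301,.1637,.1266],-28); print(read_state()['moment'].round(3))"
```

```text
clock: 8.37
position: [0.5296, 0.1641, 0.1412]
ee_rot: [-0.364, 0.606, -0.606, 0.365]
ft_force: [-2.7, 0.8, 2.7]
width: 0.0139
pos [0.5296 0.1641 0.1412] rotvec [-0.0002  0.0001 -0.0019] shift mm [ 0.1 14.6  0.6] F [-2.72  0.83  2.66] w 0.0139 t 8.3667
[ 0.361  0.605 -0.026]
```

```bash
python3 -m handwheel '[[[0,0,0],[0,1.5,-0.6],-1],[[0,0,0],[0,1.5,-0.3],-1]]'
python3 -c "
from h import *; rel([.5301,.1637,.1266],-28); print(read_state()['moment'].round(3))"
```

```text
clock: 8.53
position: [0.5295, 0.1642, 0.1399]
ee_rot: [0.363, -0.606, 0.606, -0.365]
ft_force: [-2.7, -1.2, 4.3]
width: 0.0135
pos [0.5295 0.1642 0.1399] rotvec [-0.0027 -0.0001 -0.0028] shift mm [ 0.2 13.3  0.7] F [-2.67 -1.25  4.3 ] w 0.0135 t 8.5333
[ 0.049  0.508 -0.015]
```

```bash
python3 -m handwheel '[[[0,0,0],[0,2,0],-1],[[0,0,0],[0,2,0],-1]]'
python3 -c "
from h import *; rel([.5301,.1637,.1266],-28); print(read_state()['moment'].round(3))"
```

```text
clock: 8.7
position: [0.5303, 0.1643, 0.1378]
ee_rot: [0.362, -0.605, 0.607, -0.367]
ft_force: [-1.7, 0.1, 3.5]
width: 0.0139
pos [0.5303 0.1643 0.1378] rotvec [-0.0056 -0.0001 -0.0048] shift mm [ 0.7 11.2  0. ] F [-1.72  0.14  3.51] w 0.0139 t 8.7
[ 0.173  0.565 -0.016]
```

```bash
python3 -m handwheel '[[[-0.006,0,-0.005],[0.3,2,0],-1],[[0,0,0],[0,2,0],-1]]'
python3 -c "
from h import *; rel([.5301,.1637,.1266],-28); print(read_state()['moment'].round(3))"
```

```text
clock: 8.87
position: [0.5307, 0.1646, 0.1348]
ee_rot: [-0.364, 0.606, -0.606, 0.365]
ft_force: [-2.6, 0.9, 2.2]
width: 0.0134
pos [0.5307 0.1646 0.1348] rotvec [-0.0004  0.     -0.0017] shift mm [ 1.   8.2 -0.1] F [-2.56  0.9   2.21] w 0.0134 t 8.8667
[0.238 0.539 0.063]
```

```bash
python3 -m handwheel '[[[0,0,0],[1,2,0],-1],[[0,0,0],[0,2,0],-1]]'
python3 -c "
from h import *; rel([.5301,.1637,.1266],-28); print(read_state()['moment'].round(3))"
```

```text
clock: 9.03
position: [0.5299, 0.1643, 0.1294]
ee_rot: [-0.364, 0.607, -0.605, 0.365]
ft_force: [-1.6, 1.1, -1.5]
width: 0.0134
pos [0.5299 0.1643 0.1294] rotvec [ 0.0013  0.0004 -0.002 ] shift mm [0.4 2.8 0.4] F [-1.58  1.09 -1.5 ] w 0.0134 t 9.0333
[ 0.224  0.305 -0.042]
```

```bash
python3 -m handwheel '[[[0,0,0],[0.3,1.5,0.3],-1],[[0,0,0],[0,1.5,0],-1]]'
python3 -c "
from h import *; rel([.5301,.1637,.1266],-28); print(read_state()['moment'].round(3))"
```

```text
clock: 9.2
position: [0.5296, 0.164, 0.124]
ee_rot: [-0.364, 0.607, -0.605, 0.364]
ft_force: [-0.7, 1.3, 5.6]
width: 0.0141
pos [0.5296 0.164  0.124 ] rotvec [ 0.0031  0.0004 -0.0012] shift mm [ 0.  -2.6  0.5] F [-0.66  1.31  5.64] w 0.0141 t 9.2
[0.293 0.3   0.02 ]
```

Stepping through: a rise and release at the balls, then contact at home height with force matching 3 N/mm. One more light press to confirm, then check the stiffness.

```bash
python3 -m handwheel '[[[0.003,0,0],[0,1.5,0.3],-1],[[0,0,0],[0,0,0],-1]]'
python3 -c "
from h import *; rel([.5301,.1637,.1266],-28)"
python3 -m handwheel '[[[0,0,0],[0,-1.5,0],-1],[[0,0,0],[0,-1.5,0],-1]]'
python3 -c "
from h import *; rel([.5301,.1637,.1266],-28)"
```

```text
clock: 9.37
position: [0.5297, 0.164, 0.1234]
ee_rot: [-0.364, 0.606, -0.606, 0.365]
ft_force: [-2.7, 1.1, 6.7]
width: 0.0136
pos [0.5297 0.164  0.1234] rotvec [ 0.0006  0.0005 -0.0013] shift mm [ 0.1 -3.2  0.5] F [-2.73  1.07  6.71] w 0.0136 t 9.3667
clock: 9.53
position: [0.5295, 0.164, 0.1264]
ee_rot: [-0.364, 0.606, -0.606, 0.365]
ft_force: [-1.0, 0.9, -2.5]
width: 0.0137
pos [0.5295 0.164  0.1264] rotvec [ 0.0007  0.0005 -0.0012] shift mm [ 0.  -0.2  0.7] F [-0.95  0.9  -2.46] w 0.0137 t 9.5333
```

```bash
python3 -m handwheel '[[[0,0,0],[0,-1,0],-1],[[0,0,0],[0,-0.7,0],-1]]'
python3 -c "
from h import *; rel([.5301,.1637,.1266],-28)"
```

```text
clock: 9.7
position: [0.5295, 0.164, 0.1265]
ee_rot: [-0.364, 0.607, -0.606, 0.364]
ft_force: [0.7, 2.3, -2.0]
width: 0.0138
pos [0.5295 0.164  0.1265] rotvec [ 0.0012  0.0004 -0.0008] shift mm [ 0.  -0.1  0.7] F [ 0.73  2.25 -1.97] w 0.0138 t 9.7
```

```bash
python3 -m handwheel '[[[0,0,0],[0,-1.5,0],-1],[[0,0,0],[0,-1.5,0],-1]]'
python3 -c "
from h import *; rel([.5301,.1637,.1266],-28)"
```

```text
clock: 9.87
position: [0.5294, 0.1641, 0.1276]
ee_rot: [-0.365, 0.607, -0.605, 0.364]
ft_force: [0.6, 1.6, -4.0]
width: 0.0138
pos [0.5294 0.1641 0.1276] rotvec [ 0.0023  0.0004 -0.0002] shift mm [0.  1.  0.8] F [ 0.65  1.59 -3.98] w 0.0138 t 9.8667
```

```bash
python3 -m handwheel '[[[0,0,0],[0,-1.5,0],-1],[[0,0,0],[0,-1.3,0],-1]]'
python3 -c "
from h import *; rel([.5301,.1637,.1266],-28)"
```

```text
clock: 10.03
position: [0.5294, 0.1641, 0.1287]
ee_rot: [-0.365, 0.607, -0.605, 0.363]
ft_force: [1.9, 2.4, -5.5]
width: 0.0137
pos [0.5294 0.1641 0.1287] rotvec [0.0035 0.0003 0.0006] shift mm [-0.   2.1  0.8] F [ 1.92  2.41 -5.54] w 0.0137 t 10.0333
```

```bash
python3 -m handwheel '[[[0,0,0],[0,-1.3,0],-1],[[0,0,0],[0,-1,0],-1]]'
python3 -c "
from h import *; rel([.5301,.1637,.1266],-28)"
```

```text
clock: 10.2
position: [0.5293, 0.1641, 0.1294]
ee_rot: [-0.365, 0.607, -0.605, 0.363]
ft_force: [2.1, 2.2, -8.0]
width: 0.0135
pos [0.5293 0.1641 0.1294] rotvec [0.0046 0.0002 0.0012] shift mm [-0.   2.8  0.9] F [ 2.14  2.18 -8.03] w 0.0135 t 10.2
```

```bash
python3 -m handwheel '[[[0,0,0],[0,1.5,0],-1],[[0,0,0],[0,1.5,0],-1]]'
python3 -c "
from h import *; rel([.5301,.1637,.1260],-28)"
```

```text
clock: 10.37
position: [0.5295, 0.1641, 0.1268]
ee_rot: [-0.365, 0.607, -0.605, 0.363]
ft_force: [0.7, 1.9, -1.4]
width: 0.0136
pos [0.5295 0.1641 0.1268] rotvec [0.0042 0.0002 0.001 ] shift mm [0.1 0.8 0.7] F [ 0.74  1.87 -1.43] w 0.0136 t 10.3667
```

```bash
python3 -m handwheel '[[[0,0,0],[0,1,0],-1],[[0,0,0],[0,0,0],-0.2],[[0,0,0],[0,0,0],-0.2],[[0,0,0],[0,-1,0],-0.2],[[0,0,0],[0,-1,0],-0.2],[[0,0,0],[0,-1,0],-0.2]]'
python3 -c "
from h import *; rel([.5301,.1637,.1260],-28)"
```

```text
clock: 10.87
position: [0.5306, 0.1617, 0.1336]
ee_rot: [0.364, -0.605, 0.607, -0.364]
ft_force: [-0.2, 0.2, 0.2]
width: 0.0374
pos [0.5306 0.1617 0.1336] rotvec [-0.0022 -0.0008  0.0025] shift mm [-1.5  7.6 -1.4] F [-0.17  0.15  0.16] w 0.0374 t 10.8667
```

Released cleanly. Backing up and looking.

```bash
python3 -m handwheel '[[[0,0,0],[0,-10,0],-0.2],[[0,0,0],[0,-25,0],-0.2],[[0,0,0],[0,-35,0],0],[[0,0,0],[0,-35,0],0],[[0,0,0],[0,-20,-40],0],[[0,0,0],[0,0,-40],0],[[0,0,0],[0,0,-40],0],[[0,0,0],[0,0,0],0],[[0,0,0],[0,0,0],0]]'
python3 - <<'E'
from h import *
im=wim(); b=get_image("scene"); cv2.imwrite("pics/end.png",np.hstack([im["pixels"][:,60:460],b["pixels"][100:484,100:500]]) if 0 else cv2.resize(np.hstack([im["pixels"],b["pixels"]]),(800,300)))
p=cv2.cvtColor(im["pixels"],cv2.COLOR_BGR2HSV); k=cv2.inRange(p,(105,120,60),(128,255,255))
c=max(cv2.findContours(k,cv2.RETR_EXTERNAL,cv2.CHAIN_APPROX_NONE)[0],key=cv2.contourArea); x,y,w,h=cv2.boundingRect(c); print(x,y,w,h)
for z in (.1235,.143): car(im,z,(x,y,x+w,y+h))
rel([.5,.16,.2],-28)
E
```

```text
clock: 11.62
position: [0.4255, 0.2175, 0.2702]
ee_rot: [0.361, -0.606, 0.608, -0.364]
ft_force: [0.1, 0.5, -0.1]
width: 0.0473
200 2 103 114
centre (0.5299162864685059, 0.1641591489315033) (0.10116061568260193, 0.10176202654838562) seats [[129.607, 0.04], [174.457, 0.04]]
centre (0.5277252793312073, 0.16512301564216614) (0.09510606527328491, 0.09567150473594666) seats [[129.607, 0.037], [174.457, 0.038]]
pos [0.4263 0.2171 0.2699] rotvec [-0.0054 -0.0065 -0.0017] shift mm [15.3 70.4 91.6] F [-0.05 -0.31 -0.33] w 0.0466 t 11.7167
```

View pics/end.png

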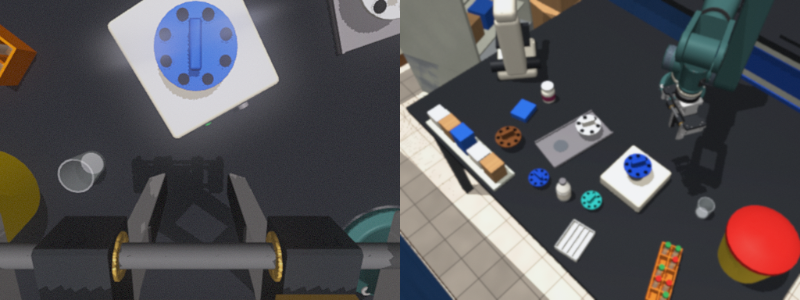

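The carousel sits level on the mixer. Its disc diameter and seat circle match the home height (101.5 mm and 40 mm, the same as when measured in the tray). Everything else is still in place.

```bash
python3 -c "
from bench import *; print(hand_in())"
```

```text
the job is handed in; nothing more can be done
None
```

The blue carousel is on the mixer's square drive, sitting fully home as far as my checks show, and the job was handed in at about 11.7 s.

- **Angle:** the camera put the drive at about -28° from x, so I turned the carousel to that angle. It went over the corners at once, with no searching needed.
- **Pressing on:** the resistance gave way suddenly about 8 to 3 mm above home. It then bottomed on the flange at home height, and pressing further matched the 3 N/mm spring. The highest downward load I read was about 9 N (roughly 3 mm of sink), against the 21 N limit.
- **Passing the balls:** I read only about 6 N there, below the stated 9 to 15 N. The peak probably fell between readings, since I only read the force every two rows.
- **Tug:** I pulled up to 8.0 N, the top of the 5 to 8 N range, and the tool rose about 2.8 mm. That is roughly 2 mm of spindle lift by the spring rate; I had no direct reading of the spindle. The carousel stayed locked on and returned to home height.
- **Letting go:** after release, the last pictures show the carousel level on the mixer at home height. The white carousel and the bystanders look undisturbed, and nothing was touching the gripper.

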